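# Hold the UV lamp over the sawn slab

### The job

Switch on the hand-held UV lamp by pressing its paddle switch down until it clicks and stays down by itself, then pick the lamp up and lift it over the row of standing crystals to the specimen tray on the other side. Stop with it hovering above the long sawn slab: level, lengthwise along the slab, its window centred over the stone and two to three centimetres above it, the lamp still switched on and touching nothing but your gripper. Finish there, holding the lamp still; on the way do not touch the crystal display and leave the four stones in the tray lying where they are.

Things in the scene. Friction and masses are not known exactly. Their poses are not given: they have to be found in the camera images.
- lamp: Hand-held UV lamp, a grey metal bar with black end caps: 180 mm long (x axis), 54 mm wide (56 over the caps), 46 mm tall, about 0.42 kg, balanced at its middle, standing on four rubber feet on the table. Origin: centre of the underside at feet level; z up. Plain sides to grip, 6 to 46 mm up. Paddle switch on top of the -x half, flat black battery hatch on top of the +x half
- window (a point): Centre of the dark filter glass in the lamp's underside, facing down: 16 mm from the lamp's origin towards its +x end (the end away from the paddle), 4 mm above the level of the feet; the glass is 104 by 36 mm, lengthwise in the lamp; axes as the lamp's
- paddle (a joint): Angle of the lamp's sprung paddle switch in rad: 0 is off, sticking up at a slant; it grows as the free end is pressed down. The spring pushes back with up to about 6 N at the tip; from about 0.17 the detent pulls it on, and let go it stays at about 0.25; hard stop at 0.30. Press until it reads about 0.27, then let go. The reading is noisy by about 0.01
- paddle_tip (a point): Point to press: top face of the paddle near its free end, 38 mm from the hinge; 62 mm above feet level when off, 53.5 mm when on. The paddle is a black plate 50 by 20 by 5 mm on the lamp's top, along it; hinge 26 mm from the lamp's middle towards its -x end, 46.5 mm above feet level; the free end points to the lamp's -x end
- slab: The target: the long sawn slab of cream stone in one cell of the tray, 80 mm long (its x axis), 40 mm wide, 36 mm high, flat top; the only long stone in the tray. Loose. Origin: centre of the underside
- slab_top (a point): Centre of the slab's flat top, 36 mm above its underside; axes as the slab's, x along its length, z up
- ammonite: Coiled fossil, a round disc 58 mm across and 25 mm high, loose in a cell of the tray. Leave it. Origin: centre of the underside
- nodule: Rounded brown stone about 56 mm across and 34 mm high, loose in a cell of the tray. Leave it. Origin: underside
- pyrite: Cluster of brassy cubes about 58 by 48 mm across and 32 mm high, loose in a cell of the tray. Leave it. Origin: underside
- tray: White open specimen tray, fixed, 222 by 222 mm, walls 42 mm high and 4 mm thick, floor 4 mm thick, two by two cells of about 105 mm with dividers 36 mm high; one stone in each cell. Origin: centre of the underside
- display: White display bench, fixed, 270 mm long (its x axis), 70 mm wide and 55 mm high, with a row of four standing crystal points on wooden bases; the tallest reaches 148 mm above the table. Stands between the lamp and the tray. Origin: centre of the underside
Not all that is in view belongs to the job. What is shaped like the nodule but blue or green is not meant.

How it is judged:
By the outcome, as a careful person would: the job done as asked, in the order asked, and still so for the second after the job is handed in, while the arm keeps its last pose, push and grip.
It also fails if it takes over 72 s, if anything falls off the work surface, if the arm or the gripper's body presses on something with over 40 N, if the wrist force passes 120 N, or if a joint passes its speed limit or range.

### The arm

A 7-joint arm with a two-finger parallel gripper is mounted at the origin on the work surface. World frame = base frame: x ahead of the robot, y to its left, z up, the work surface at z = 0. Lengths are in m, angles in rad, forces in N, time in s.
With the tool pointing down it reaches from about 0.35 to 0.9 m from the base axis. Payload 19.9 kg.
Tool frame: the origin (TCP) lies at the very end of the fingers, on their centre line; the grasp point (between the pads) lies 19 mm behind it; z points along the fingers, x is the direction in which the jaws open and shut, and the axes are right-handed (so a half turn about z gives the same grasp; the last joint's range is limited). The gripper opens to 94 mm and grips with 3 to 60 N. Pads are 16 mm wide; open, the fingers measure 119 mm over their backs; the gripper's body (75 mm by 177 mm) begins 78 mm behind the grasp point.
Start: joints at [1.131, 0.417, -0.01, 1.614, 0.005, 1.111, -0.053], TCP at [0.243, -0.576, 0.205] pointing down, gripper open.
Joint ranges: [-2.81, 2.81], [-0.39, 2.02], [-1.27, 1.25], [0.06, 2.57], [-1.19, 4.33], [0.19, 2], [-2.82, 2.82]. Speed limits (rad/s): [1.89, 1.89, 2.39, 2.39, 3.01, 3.01, 3.01].

### API

Orientations are given as a 3x3 rotation matrix whose columns are the frame's x, y, z axes.
In Python, from bench import ctrl, grab_frame, calibration, job gives the robot as it stands. The module is installed in compiled form; this text tells all that it offers.
- The arm moves only by the tool step_arm, never from a script. Its argument "plan" is a list of rows, each a list of 3 entries, a list of its own where there are three numbers: the shift along the tool's x, y, z in cm, then the turn about the tool's z in degrees, then the gripper command: -1 is fully open, 1 is shut, values between are in proportion. A call has 1 to 12 rows; each row shifts and turns the pose as measured when the row begins, along the tool's axes as they then stand; what a row does not reach is not made up. A row lasts 1/10 s, in which the tool goes at most 50 mm and 8.59 degrees, less where a joint would pass 70% of its speed; a pose out of reach is approached as far as the arm can. A call is refused whole if a number of a shift passes 5 or a number of a turn 8.59, either way. A call with a gripper value outside its range is refused whole. The fingers move at their own pace and stop on an object; "grip_force" is the grip in N (left out, the last holds). Time passes only in rows, so rows that do not move let the fingers close. It gives the time, the measured TCP pose, the force and the opening at its end, in the units of the state.
- ctrl.get_obs(): the state, without advancing time (a new reading comes with each control period).
- grab_frame(name): name is "side" or "top" or "wrist"; returns the picture (420x560x3 uint8, red, green, blue); there is no depth.
- calibration(name): a dict with "K" (3x3 intrinsics, pixels), "extrinsics" (4x4, takes a point from world to camera coordinates). Camera axes: x right, y up, looking along -z (the intrinsics and any distortion apply to the point x, -y, -z); pixel columns grow to the right and rows downward; lengths in m; the calibration is good to about 2 mm. The wrist camera is an equidistant fisheye: a pixel r from the principal point sees the ray r / f radians off the axis. A picture is of the moment at which its call begins: read the wrist's pose just before it. calibration takes no time and is no camera call; for the wrist camera it gives the pose at the moment of the call.
- job.sign_off(): hands the job in, once; it reports no verdict.
The state is a dict: "t": time; "joint_pos": joint angles; "qd": joint speeds; "effort": joint torques, N m; "ee_pos": TCP position; "tool_rot": TCP orientation; "ft_force": force on the tool from outside, world axes, zero at the start; "torque": the same for the moment, N m; "width": opening from 0.0 (shut) to 1.0 (fully open).
Only numpy, scipy, OpenCV 4.12 (cv2) and the standard library are available. Lean on these libraries where they do the work, as an engineer would, in place of code of your own. Each camera call takes 0.05 s, during which the arm holds its last target. There are 200 camera calls.

## Working session

There is one attempt and no reset: what is moved stays moved. The work goes in short steps, Python scripts to look and compute and a tool call to move; the robot and the scene stay as the last step left them, time stands still between calls to the robot, and variables do not carry over. Pictures are saved under pics/ and viewed, about 8 in all and at most 12, crops included, and the job is handed in when it is done.

Besides the shell and the picture viewer there is one more tool, called after ">>>" as name([rows], argument=value, ...), one row to a line, values as JSON. step_arm: Moves the arm, as the interface text tells. Its arguments: {"type":"object","properties":{"plan":{"type":"array","items":{"type":"array"}},"grip_force":{"type":"number"}},"required":["plan"]}

```bash
mkdir -p pics
python3 - <<'E'
from bench import ctrl, grab_frame, calibration
import cv2, numpy as np
np.set_printoptions(precision=4,suppress=True)
o=ctrl.get_obs(); print(o)
for n in("top","side"):
    im=grab_frame(n); cv2.imwrite(f"pics/{n}0.png",im[:,:,::-1]); c=calibration(n); print(n,c)
E
```

```text
{'t': 0.0, 'joint_pos': array([ 1.1305,  0.418 , -0.0103,  1.6142,  0.0047,  1.1107, -0.053 ]), 'qd': array([-0.0005,  0.0013, -0.0004,  0.0004, -0.002 , -0.0008,  0.0007]), 'effort': array([ -0.0015, -85.1261,   0.6377, -42.6001,  -0.0491,   0.0187,
         0.0001]), 'ee_pos': array([ 0.2425, -0.5756,  0.2048]), 'tool_rot': array([[ 0.3883, -0.9215, -0.0005],
       [-0.9215, -0.3883,  0.0011],
       [-0.0012,  0.0001, -1.    ]]), 'ft_force': array([-0.6314, -0.3804, -0.0936]), 'torque': array([-0.0011, -0.0383,  0.0135]), 'width': 0.9990958021569046}
top {'K': array([[479.8878,   0.    , 278.9181],
       [  0.    , 479.8878, 213.0824],
       [  0.    ,   0.    ,   1.    ]]), 'extrinsics': array([[ 0.0123, -0.9999,  0.0043, -0.0259],
       [ 0.9963,  0.0126,  0.0856, -0.4269],
       [-0.0856,  0.0033,  0.9963, -1.3242],
       [ 0.    ,  0.    ,  0.    ,  1.    ]])}
side {'K': array([[434.21  ,   0.    , 281.9127],
       [  0.    , 434.21  , 213.2086],
       [  0.    ,   0.    ,   1.    ]]), 'extrinsics': array([[-0.8815, -0.4722, -0.0071,  0.3965],
       [ 0.3494, -0.6623,  0.6627, -0.1845],
       [-0.3177,  0.5817,  0.7488, -1.1073],
       [ 0.    ,  0.    ,  0.    ,  1.    ]])}
```

View pics/top0.png

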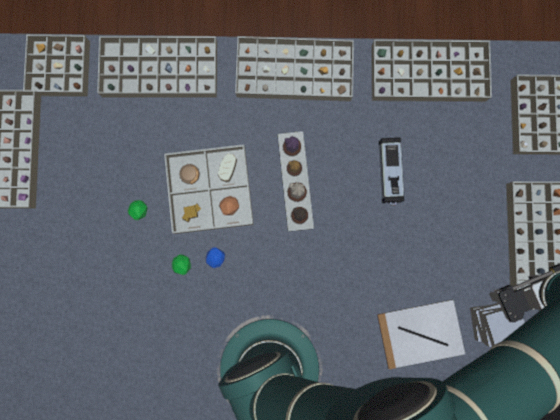

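View pics/side0.png

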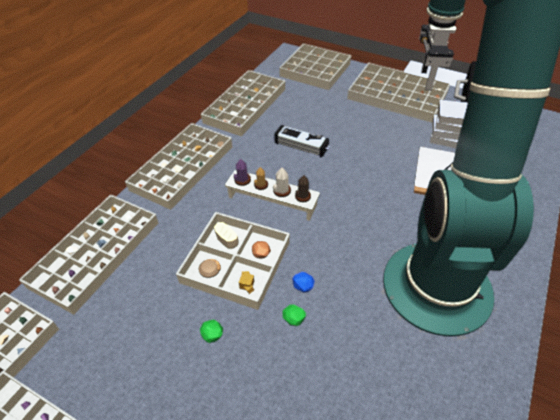

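The top view shows the lamp at (391,170), with the hatch at about (391,153) and the paddle at about (394,184). The display row is near (297,180). The cream slab is at (228,167), in the tray's upper right cell, and the blue and green decoys lie outside the tray. The side view agrees.

```bash
cat > h.py <<'E'
import numpy as np, cv2
from bench import calibration
np.set_printoptions(precision=4,suppress=True)
def ray(c,uv,fish=False):
    K,E=c["K"],c["extrinsics"]; R,t=E[:3,:3],E[:3,3]
    x=(uv[0]-K[0,2])/K[0,0]; y=(uv[1]-K[1,2])/K[1,1]
    if fish:
        r=np.hypot(x,y); s=np.sin(r)/r if r>1e-9 else 1; d=np.array([x*s,-y*s,-np.cos(r)])
    else: d=np.array([x,-y,-1.])
    return -R.T@t, R.T@d
def onz(c,uv,z,fish=False):
    o,d=ray(c,uv,fish); return o+d*(z-o[2])/d[2]
def proj(c,p,fish=False):
    K,E=c["K"],c["extrinsics"]; q=E[:3,:3]@p+E[:3,3]; v=np.array([q[0],-q[1],-q[2]])
    if fish:
        n=np.hypot(v[0],v[1]); th=np.arctan2(n,v[2]); v=np.array([v[0]/n*th,v[1]/n*th,1])
    return (K@(v/v[2]))[:2]
def rect(c,m,z,fish=False):
    "min-area rectangle on plane z of the largest contour of mask m"
    cs=cv2.findContours(m,cv2.RETR_EXTERNAL,cv2.CHAIN_APPROX_NONE)[0]
    k=max(cs,key=cv2.contourArea)[:,0]
    P=np.array([onz(c,u,z,fish)[:2] for u in k]); r=cv2.minAreaRect((P*1000).astype(np.float32))
    return k.mean(0),r,cv2.boxPoints(r)
E
python3 - <<'E'
from h import *
im=cv2.imread("pics/top0.png"); c=calibration("top")
g=cv2.cvtColor(im,cv2.COLOR_BGR2HSV)
# lamp: not bluish table
b=im.astype(int)
def sub(x0,y0,x1,y1,m):
    o=np.zeros(m.shape,np.uint8); o[y0:y1,x0:x1]=m[y0:y1,x0:x1]*255; return o
v=b.max(2)
lamp=sub(370,125,415,215,(v<50)|((b[...,0]-b[...,2]<10)&(v>110)))
lamp=cv2.morphologyEx(lamp,cv2.MORPH_CLOSE,np.ones((3,3)))
print(rect(c,lamp,.04))
slab=sub(208,148,244,188,(b[...,2]-b[...,0]>12)&(v>180))
print(rect(c,slab,.04), g[165,228],b[165,228],b[150,215])
disp=sub(270,125,320,235,(b[...,0]-b[...,2]<15)&(v>130)); print(rect(c,disp,.055))
tray=sub(155,140,258,240,(b[...,0]-b[...,2]<10)&(v>110)); print(rect(c,tray,.042))
cv2.imwrite("pics/crop1.png",np.hstack([cv2.resize(im[130:210,365:420],None,fx=7,fy=7,interpolation=2),cv2.resize(im[140:220,205:260],None,fx=7,fy=7,interpolation=2)]))
E
```

```text
(array([389.8281, 197.0625]), ((470.1916809082031, -327.826904296875), (60.531005859375, 38.09978485107422), 61.2384033203125), array([[ 438.9292, -345.1924],
       [ 472.3286, -363.5247],
       [ 501.4541, -310.4615],
       [ 468.0547, -292.1291]], dtype=float32))Traceback (most recent call last):
  File "<stdin>", line 13, in <module>
  File "h.py", line 21, in rect
    k=max(cs,key=cv2.contourArea)[:,0]
      ~~~^^^^^^^^^^^^^^^^^^^^^^^^
ValueError: max() iterable argument is empty
```

Run:
```python
from h import *
im=cv2.imread("pics/top0.png"); c=calibration("top"); b=im.astype(int)
for p in [(391,153),(391,170),(391,200),(394,184),(430,170),(228,167),(215,155),(285,180),(208,190)]: print(p,b[p[1],p[0]])
cv2.imwrite("pics/crop1.png",np.hstack([cv2.resize(im[130:210,365:420],None,fx=7,fy=7,interpolation=2),cv2.resize(im[140:220,205:260],None,fx=7,fy=7,interpolation=2)]))
```

```text
(391, 153) [55 50 50]
(391, 170) [187 173 157]
(391, 200) [48 41 45]
(394, 184) [42 38 39]
(430, 170) [107  93  88]
(228, 167) [182 192 188]
(215, 155) [176 173 167]
(285, 180) [174 176 168]
(208, 190) [154 155 149]
```

View pics/crop1.png

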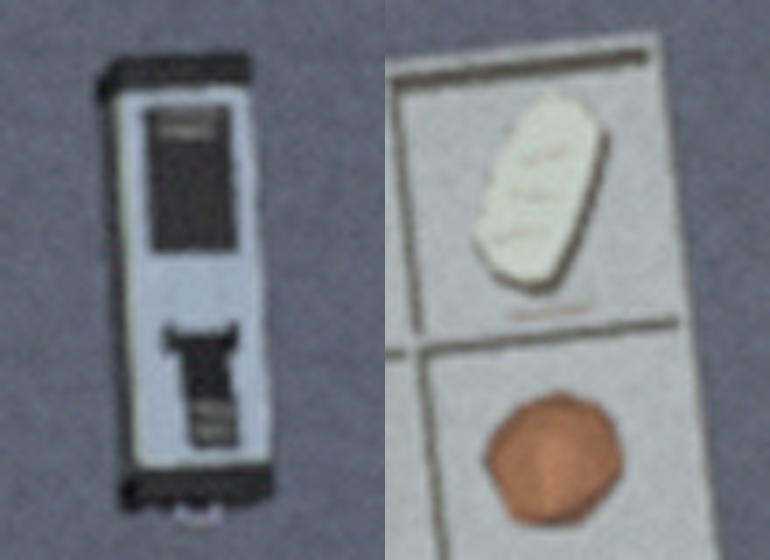

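The crop shows the lamp's free paddle end pointing down in the image, so the lamp's +x is roughly world +x. The lamp's top centre is at about (392,170), and the slab at (228,167) is tilted about 11° in the image.

Run:
```python
from h import *
im=cv2.imread("pics/top0.png"); c=calibration("top"); b=im.astype(int)
def cr(X,Y,x0=365,y0=130): return (x0+(X-3)/7,y0+(Y-3)/7)
R1=onz(c,cr(252,56),.046);R2=onz(c,cr(272,490),.046);print("lamp right edge",R1,R2,np.linalg.norm(R1-R2), "tip",onz(c,cr(215,440),.06),"hinge",onz(c,cr(201,345),.05))
print("centre",onz(c,cr(191,276),.046), "yaw",np.degrees(np.arctan2(*(R1-R2)[[1,0]])))
m=np.zeros(im.shape[:2],np.uint8); m[148:188,208:246]=((b[...,1]-b[...,0]>4)&(b[...,1]>150))[148:188,208:246]*255
m=cv2.morphologyEx(m,cv2.MORPH_OPEN,np.ones((3,3)));print(rect(c,m,.04),(m>0).sum())
for u in [(279,134),(304,132),(313,229),(288,231)]: print(onz(c,u,.055)[:2])
for u in [(165,153),(244,146),(252,224),(173,233)]: print(onz(c,u,.042)[:2])
```

```text
lamp right edge [ 0.6398 -0.3561  0.046 ] [ 0.4664 -0.3624  0.046 ] 0.17349145688250997 tip [ 0.4841 -0.3367  0.06  ] hinge [ 0.5229 -0.3339  0.05  ]
centre [ 0.5511 -0.3312  0.046 ] yaw 2.0586560091452375
(array([226.619 , 166.2857]), ((554.1893920898438, 126.64533996582031), (36.08409881591797, 74.28763580322266), 72.90955352783203), array([[513.3836, 120.3159],
       [584.3908,  98.4841],
       [594.9952, 132.9748],
       [523.988 , 154.8065]], dtype=float32)) 317
[ 0.6431 -0.018 ]
[ 0.6496 -0.087 ]
[ 0.3818 -0.1135]
[ 0.3756 -0.0457]
[0.5885 0.2977]
[0.6111 0.0789]
[0.3942 0.0529]
[0.3668 0.2686]
```

>>> step_arm([
  [[-1.5,-4.1,0],0,-1],
  [[-1.5,-4.1,0],0,-1],
  [[-1.5,-4.1,0],0,-1],
  [[-1.5,-4.1,0],0,-1],
  [[-1.5,-4.1,0],0,-1],
  [[-1.5,-4.1,0],0,-1],
  [[-1.5,-4.1,0],0,-1],
  [[-1.5,-4.1,0],0,-1],
  [[0,0,0],6.8,-1],
  [[0,0,0],6.8,-1],
  [[0,0,0],6.8,-1],
  [[0,0,0],0,-1],
])

```text
t: 1.3
ee_pos: [0.5063, -0.3259, 0.2004]
tool_rot: [[0.03, -1.0, -0.006], [-1.0, -0.03, 0.006], [-0.006, 0.006, -1.0]]
ft_force: [0.8, -0.9, -0.2]
width: 1.005
```

Run:
```python
from h import *
from bench import ctrl,grab_frame
import pickle
o=ctrl.get_obs(); c=calibration("wrist"); im=grab_frame("wrist"); cv2.imwrite("pics/w1.png",im[:,:,::-1]); pickle.dump(c,open("w1.pkl","wb"))
print(o["t"],o["ee_pos"],o["tool_rot"],o["ft_force"],c)
for p in [(.55,-.332,.046),(.486,-.335,.062),o["ee_pos"]]: print(proj(c,np.array(p),True))
```

```text
1.3 [ 0.5063 -0.3259  0.2004] [[ 0.0298 -0.9995 -0.0061]
 [-0.9995 -0.0298  0.0059]
 [-0.0061  0.0059 -1.    ]] [ 0.7615 -0.893  -0.1886] {'K': array([[325.1923,   0.    , 280.3508],
       [  0.    , 325.1923, 210.9846],
       [  0.    ,   0.    ,   1.    ]]), 'extrinsics': array([[ 0.03  , -0.9995, -0.0059, -0.3394],
       [ 0.9601,  0.0305, -0.2779, -0.4486],
       [ 0.2779,  0.0026,  0.9606, -0.5266],
       [ 0.    ,  0.    ,  0.    ,  1.    ]])}
[288.7626 155.8533]
[289.7408 220.1838]
[280.8225 257.7731]
```

View pics/w1.png

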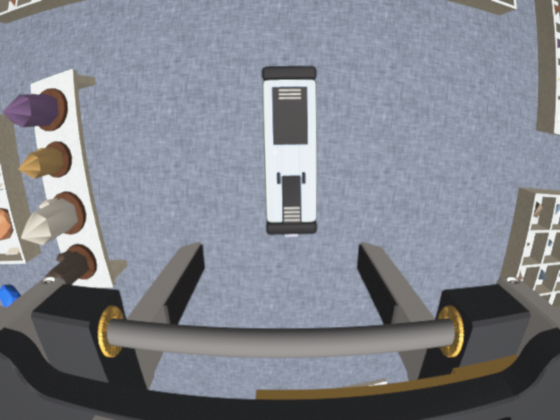

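The wrist view shows the lamp upright between (263,67) and (316,233). The hatch is at (290,115), and the paddle runs from its hinge at (291,178) to its free end at (292,221). The crystals are well off to the left.

Run:
```python
from h import *
import pickle
c=pickle.load(open("w1.pkl","rb")); b=cv2.imread("pics/w1.png").astype(int)
m=np.zeros(b.shape[:2],np.uint8); m[60:240,255:325]=(b.min(2)>165)[60:240,255:325]*255
print(rect(c,m,.046,True))
for u in [(264,69),(316,67),(316,228),(267,230),(290,66)]: print("cap",onz(c,u,.044,True)[:2])
for u,z in [((291.5,221),.062),((283,221),.062),((300,221),.062),((278,178),.048),((305,178),.048)]: print("paddle",onz(c,u,z,True)[:2])
```

```text
(array([290.2878, 158.1816]), ((554.0481567382812, -333.409912109375), (149.0650177001953, 53.194114685058594), 2.9048454761505127), array([[ 478.2636, -310.6241],
       [ 480.9593, -363.7499],
       [ 629.8328, -356.1957],
       [ 627.1371, -303.0699]], dtype=float32))
cap [ 0.6392 -0.3041]
cap [ 0.6433 -0.3567]
cap [ 0.4722 -0.3647]
cap [ 0.4682 -0.3112]
cap [ 0.643  -0.3303]
paddle [ 0.4852 -0.3368]
paddle [ 0.4849 -0.3281]
paddle [ 0.4854 -0.3456]
paddle [ 0.5268 -0.3216]
paddle [ 0.5278 -0.3496]
```

>>> step_arm([
  [[0.5,0.8,0],-1.2,1],
  [[0.5,0.8,0],0,1],
  [[0,0,2],0,1],
  [[0,0,2],0,1],
  [[0,0,2],0,1],
  [[0,0,2],0,1],
  [[0,0,2],0,1],
  [[0,0,1.5],0,1],
  [[0,0,0],0,1],
  [[0,0,0],0,1],
], grip_force=10)

```text
t: 2.35
ee_pos: [0.486, -0.3402, 0.0821]
tool_rot: [[0.075, -0.997, -0.006], [-0.997, -0.075, 0.005], [-0.006, 0.005, -1.0]]
ft_force: [-0.0, 0.0, 0.0]
width: 0.189
```

>>> step_arm([
  [[-0.3,-0.4,0],0,1],
  [[0,0,0.6],0,1],
  [[0,0,0.4],0,1],
  [[0,0,0.0],0,1],
  [[0,0,0],0,1],
])

```text
t: 2.85
ee_pos: [0.4911, -0.3375, 0.0739]
tool_rot: [[0.076, -0.997, -0.002], [-0.997, -0.076, 0.003], [-0.003, 0.002, -1.0]]
ft_force: [0.4, 0.0, 0.0]
width: 0.009
```

>>> step_arm([
  [[0,0,0.6],0,1],
  [[0,0,0.4],0,1],
  [[0,0,0.3],0,1],
  [[0,0,0.0],0,1],
])

```text
t: 3.25
ee_pos: [0.4905, -0.3377, 0.0599]
tool_rot: [[0.076, -0.997, -0.003], [-0.997, -0.076, 0.003], [-0.003, 0.003, -1.0]]
ft_force: [0.5, -0.6, 0.7]
width: 0.006
```

>>> step_arm([
  [[0,0,0.3],0,1],
  [[0,0,0.0],0,1],
])

```text
t: 3.45
ee_pos: [0.4906, -0.3376, 0.0565]
tool_rot: [[0.076, -0.997, -0.003], [-0.997, -0.076, 0.003], [-0.003, 0.003, -1.0]]
ft_force: [-0.1, -0.0, 0.1]
width: 0.003
```

>>> step_arm([
  [[0,0,0.2],0,1],
  [[0,0,0.0],0,1],
])

```text
t: 3.65
ee_pos: [0.4908, -0.3376, 0.0543]
tool_rot: [[0.076, -0.997, -0.003], [-0.997, -0.076, 0.003], [-0.003, 0.003, -1.0]]
ft_force: [0.4, -0.8, 0.6]
width: 0.003
```

>>> step_arm([
  [[0,0,0.2],0,1],
  [[0,0,0.0],0,1],
])

```text
t: 3.85
ee_pos: [0.4908, -0.3377, 0.0523]
tool_rot: [[0.076, -0.997, -0.003], [-0.997, -0.076, 0.003], [-0.003, 0.002, -1.0]]
ft_force: [-1.3, 0.3, 1.2]
width: 0.005
```

Run:
```python
from h import *
from bench import ctrl,grab_frame
o=ctrl.get_obs(); print({k:o[k] for k in o if k not in("joint_pos","qd")})
im=grab_frame("side")[:,:,::-1]; w=grab_frame("wrist")[:,:,::-1]
a=cv2.resize(im[90:190,250:350],(500,500),interpolation=2); d=cv2.resize(w[130:330,200:370],(425,500),interpolation=2)[:,:300]
cv2.imwrite("pics/press.png",np.hstack([a,d]))
```

```text
{'t': 3.85, 'effort': array([ -0.1962, -88.1461,  -0.996 , -33.7743,  -0.0825,  -0.2865,
        -0.0062]), 'ee_pos': array([ 0.4908, -0.3377,  0.0523]), 'tool_rot': array([[ 0.0758, -0.9971, -0.0027],
       [-0.9971, -0.0758,  0.0031],
       [-0.0033,  0.0025, -1.    ]]), 'ft_force': array([-1.2882,  0.2718,  1.2288]), 'torque': array([0.0153, 0.1902, 0.0018]), 'width': 0.004857826882212885}
```

View pics/press.png

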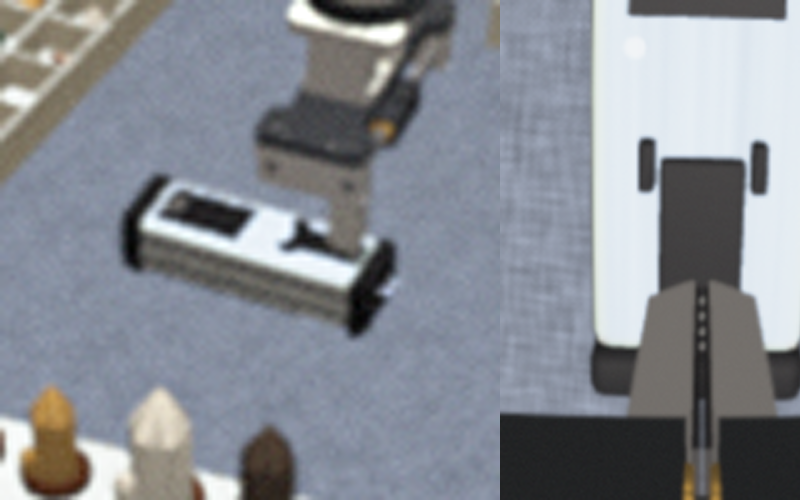

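The fingertips sit centred on the paddle's free end, and the upward force is only just rising. I'll press on in small steps until the stop shows.

>>> step_arm([
  [[0,0,0.1],0,1],
  [[0,0,0.0],0,1],
])

```text
t: 4.15
ee_pos: [0.4909, -0.3378, 0.0518]
tool_rot: [[0.076, -0.997, -0.002], [-0.997, -0.076, 0.003], [-0.003, 0.002, -1.0]]
ft_force: [-1.0, 1.7, 3.7]
width: 0.005
```

>>> step_arm([
  [[0,0,0.1],0,1],
  [[0,0,0.0],0,1],
])

```text
t: 4.35
ee_pos: [0.4909, -0.3379, 0.0516]
tool_rot: [[0.076, -0.997, -0.002], [-0.997, -0.076, 0.003], [-0.003, 0.002, -1.0]]
ft_force: [-3.6, 2.1, 7.0]
width: 0.007
```

>>> step_arm([
  [[0,0,0.15],0,1],
  [[0,0,0.0],0,1],
  [[0,0,-0.5],0,1],
  [[0,0,-1.5],0,1],
  [[0,0,-2.5],0,-1],
  [[0,0,-3],0,-1],
  [[0,-2.5,-3],0,-1],
  [[0,-3,-3],0,-1],
  [[0,0,0],0,-1],
])

```text
t: 5.25
ee_pos: [0.5473, -0.334, 0.1967]
tool_rot: [[0.074, -0.997, -0.0], [-0.997, -0.074, 0.002], [-0.002, 0.0, -1.0]]
ft_force: [0.3, -0.1, 1.0]
width: 0.395
```

Run:
```python
from h import *
from bench import ctrl,grab_frame
o=ctrl.get_obs(); c=calibration("wrist"); w=grab_frame("wrist")[:,:,::-1]; cv2.imwrite("pics/w2.png",w)
print(o["t"],o["ee_pos"],o["tool_rot"],o["ft_force"])
im=grab_frame("side")[:,:,::-1]
for p in [(.554,-.3335,.046),(.490,-.3367,.0535)]: print(proj(c,np.array(p),True))
b=w.astype(int); m=np.zeros(b.shape[:2],np.uint8); q=(slice(60,340),slice(220,340)); m[q]=(b.min(2)>165)[q]*255
print(rect(c,m,.046,True))
cv2.imwrite("pics/c2.png",np.hstack([cv2.resize(im[110:170,265:340],(500,400),interpolation=2),cv2.resize(w[100:260,220:340],(300,400),interpolation=2)]))
```

```text
5.25 [ 0.5473 -0.334   0.1967] [[ 0.0744 -0.9972 -0.0005]
 [-0.9972 -0.0744  0.002 ]
 [-0.0021  0.0003 -1.    ]] [ 0.2945 -0.0815  0.9831]
[280.9344 192.3536]
[279.4216 252.2314]
(array([280.8776, 196.5654]), ((554.126220703125, -333.64190673828125), (148.16539001464844, 52.67196273803711), 2.7599050998687744), array([[ 478.8613, -310.9036],
       [ 481.3976, -363.5145],
       [ 629.3911, -356.3802],
       [ 626.8549, -303.7693]], dtype=float32))
```

View pics/c2.png

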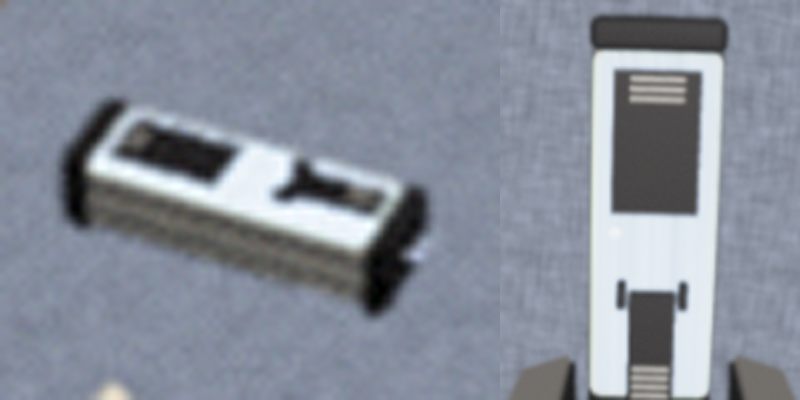

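Run:
```python
from h import *
from bench import grab_frame
import pickle
im=grab_frame("side")[:,:,::-1]; cv2.imwrite("pics/side2.png",im); a=cv2.imread("pics/side0.png")
f=lambda i:cv2.resize(i[125:160,295:332],(390,369),interpolation=cv2.INTER_CUBIC)
cv2.imwrite("pics/cmp.png",np.hstack([f(a),f(im)]))
c=calibration("side")
for p in [(.490,-.3367,.062),(.490,-.3367,.0535)]: print((proj(c,np.array(p))-[295,125])*10.54)
c=calibration("wrist"); w=cv2.imread("pics/w2.png"); g=w[225:300,272:288].mean((1,2)); print(g.astype(int))
for z in (.0535,.062): print([proj(c,np.array((.554-.0999*0-s,-.3335-.05*s,z+(s-.038)*.1)),True) for s in (.064,.069,.09)])
```

```text
[261.0146 117.1252]
[259.4208 138.9415]
[ 69  69  69  69  68  68  68  68  68  67  67  67  67  66  66  66  66  65
  65  66  76 116 156 150 124 143 159 133 125 157 148 119 140 158 121  74
  58  62  66  65  62  59  57  56  75 119 153 150 147 148 147 145 145 144
 144 145 147 148 146 145 143 144 147 147 147 148 148 147 146 146 150 152
 151 150 151]
[array([279.7442, 249.7265]), array([279.6388, 254.2801]), array([279.2063, 272.9401])]
[array([279.6892, 252.9687]), array([279.5816, 257.6129]), array([279.1406, 276.6192])]
```

View pics/cmp.png

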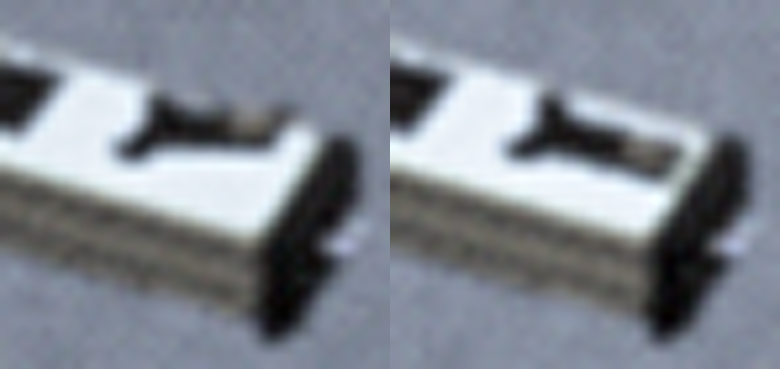

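In the before/after side crops the paddle tip has dropped about 30 crop px, against about 22 predicted for off to on. It stays down after letting go, so the lamp is switched on. The lamp hasn't moved: centre (0.554,-0.3335), yaw 2.8°.

>>> step_arm([
  [[0,-0.7,0],1.4,-1],
  [[0,0,0],0,-1],
  [[0,0,2.5],0,-1],
  [[0,0,2.5],0,-1],
  [[0,0,2.5],0,-1],
  [[0,0,2],0,-1],
  [[0,0,0],0,-1],
], grip_force=30)

```text
t: 6.1
ee_pos: [0.5443, -0.3338, 0.0899]
tool_rot: [[0.041, -0.999, -0.013], [-0.999, -0.041, 0.007], [-0.007, 0.013, -1.0]]
ft_force: [1.7, 1.1, 0.2]
width: 0.996
```

>>> step_arm([
  [[0,-0.9,0],0,-1],
  [[0,0,0],0,-1],
  [[0,0,0],0,-1],
])

```text
t: 6.4
ee_pos: [0.5544, -0.3339, 0.0915]
tool_rot: [[0.04, -0.999, -0.013], [-0.999, -0.04, 0.006], [-0.007, 0.012, -1.0]]
ft_force: [-0.1, -0.3, 0.2]
width: 0.998
```

>>> step_arm([
  [[0,0,1.5],0,-1],
  [[0,0,1.5],0,-1],
  [[0,0,1.5],0,-1],
  [[0,0,1.5],0,-1],
  [[0,0,1],0,-1],
  [[0,0,0.5],0,-1],
  [[0,0,0],0,-1],
])

```text
t: 7.1
ee_pos: [0.5532, -0.3334, 0.0101]
tool_rot: [[0.04, -0.999, -0.013], [-0.999, -0.04, 0.006], [-0.007, 0.012, -1.0]]
ft_force: [-0.1, -0.7, -0.3]
width: 1.0
```

>>> step_arm([
  [[0,0,0],0,1],
  [[0,0,0],0,1],
  [[0,0,0],0,1],
  [[0,0,0],0,1],
  [[0,0,0],0,1],
  [[0,0,0],0,1],
  [[0,0,0],0,1],
  [[0,0,0],0,1],
], grip_force=35)

```text
t: 7.9
ee_pos: [0.5544, -0.334, 0.0121]
tool_rot: [[0.041, -0.999, -0.01], [-0.999, -0.041, 0.005], [-0.005, 0.01, -1.0]]
ft_force: [0.3, 0.3, -0.9]
width: 0.578
```

>>> step_arm([
  [[0,0,-0.5],0,1],
  [[0,0,-1.5],0,1],
  [[0,0,-2],0,1],
  [[0,0,-2.5],0,1],
  [[0,0,-2.5],0,1],
  [[0,0,-2.5],0,1],
  [[0,0,-2.5],0,1],
  [[0,0,-2.5],0,1],
  [[0,0,-2.5],0,1],
  [[0,0,-2],0,1],
  [[0,0,0],0,1],
  [[0,0,0],0,1],
])

```text
t: 9.1
ee_pos: [0.5542, -0.3337, 0.2393]
tool_rot: [[0.04, -0.999, -0.01], [-0.999, -0.041, 0.005], [-0.006, 0.01, -1.0]]
ft_force: [1.0, 0.5, -5.6]
width: 0.575
```

Grasp holds: the width reads 54 mm and the weight shows on the wrist. Carrying at feet height of about 0.227 m, well over the 0.148 m crystals.

>>> step_arm([
  [[-1,0,0],0,1],
  [[-2.5,0,0],0,1],
  [[-3.5,0,0],0,1],
  [[-3.5,0,0],0,1],
  [[-3.5,0,0],0,1],
  [[-3.5,0,0],0,1],
  [[-3.5,0,0],0,1],
  [[-3.5,0,0],0,1],
  [[-3,0,0],0,1],
  [[-2,0,0],0,1],
  [[-1,0,0],0,1],
  [[0,0,0],0,1],
])

```text
t: 10.3
ee_pos: [0.5313, -0.0088, 0.2285]
tool_rot: [[0.044, -0.999, -0.03], [-0.999, -0.044, 0.01], [-0.012, 0.03, -0.999]]
ft_force: [-0.3, -1.3, -4.1]
width: 0.573
```

Run:
```python
from h import *
from bench import ctrl,grab_frame
o=ctrl.get_obs(); c=calibration("wrist"); w=grab_frame("wrist")[:,:,::-1]; cv2.imwrite("pics/w3.png",w)
import pickle; pickle.dump(c,open("w3.pkl","wb"))
print(o["t"],o["ee_pos"],o["tool_rot"],o["ft_force"])
print(proj(c,np.array((.554,.127,.04)),True))
```

```text
10.3 [ 0.5313 -0.0088  0.2285] [[ 0.0441 -0.9986 -0.0301]
 [-0.999  -0.0444  0.0103]
 [-0.0116  0.0296 -0.9995]] [-0.3024 -1.3044 -4.117 ]
[168.6432 163.3956]
```

View pics/w3.png

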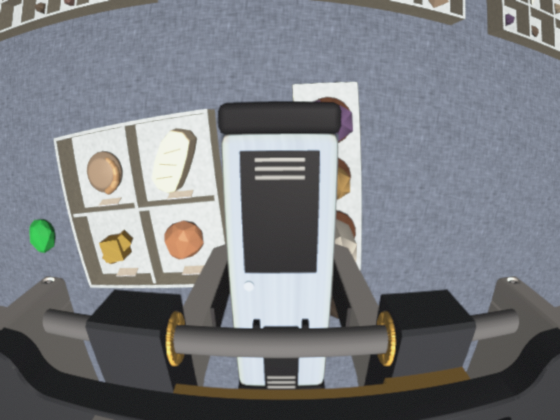

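Run:
```python
from h import *
import pickle
c=pickle.load(open("w3.pkl","rb")); b=cv2.imread("pics/w3.png").astype(int)
for p in [(171,160),(150,140)]: print(b[p[1],p[0]])
m=np.zeros(b.shape[:2],np.uint8); q=(slice(122,200),slice(143,200)); m[q]=((b[...,1]-b[...,0]>14)&(b[...,1]>150))[q]*255
m=cv2.morphologyEx(m,cv2.MORPH_OPEN,np.ones((3,3)))
print(rect(c,m,.04,True),(m>0).sum())
# tray corners check
for u in [(209,111),(57,139)]: print(onz(c,u,.042,True))
```

```text
[234 244 242]
[230 231 228]
(array([179.8545, 193.2   ]), ((518.43994140625, 113.405029296875), (8.43840503692627, 30.811321258544922), 6.733786582946777), array([[512.4434, 128.2097],
       [516.0562,  97.6109],
       [524.4365,  98.6004],
       [520.8237, 129.1991]], dtype=float32)) 230
[0.6154 0.0773 0.042 ]
[0.5879 0.2932 0.042 ]
```

Run:
```python
from h import *
import pickle
c=pickle.load(open("w3.pkl","rb")); b=cv2.imread("pics/w3.png").astype(int)
q=(slice(122,200),slice(143,200))
for t,br in ((5,225),(6,210),(7,150)):
    m=np.zeros(b.shape[:2],np.uint8); m[q]=((b[...,1]-b[...,0]>t)&(b[...,1]>br))[q]*255
    m=cv2.morphologyEx(m,cv2.MORPH_CLOSE,np.ones((3,3)));m=cv2.morphologyEx(m,cv2.MORPH_OPEN,np.ones((3,3)))
    k,r,_=rect(c,m,.04,True); print(k,r)
```

```text
[169.4965 161.6923] ((556.029541015625, 127.14047241210938), (37.030967712402344, 74.6854019165039), 72.2808837890625)
[169.9021 161.2937] ((556.3211059570312, 126.38513946533203), (37.14366149902344, 74.81038665771484), 69.91961669921875)
[173.3511 168.1064] ((553.5679321289062, 125.22407531738281), (84.0200424194336, 50.71482467651367), 2.7114405632019043)
```

The wrist view shows the slab at (171,160) in the tray, with the lamp held and the row of crystals already passed on the right. The two measurements agree: slab at (0.5555,0.127), yaw about -17.7°.

>>> step_arm([
  [[-1.5,-0.2,0],0,1],
  [[-1.5,-0.2,0],0,1],
  [[-1.5,-0.2,0],0,1],
  [[-1.5,-0.2,0],0,1],
  [[-1.5,-0.2,0],0,1],
  [[-1.5,-0.2,0],0,1],
  [[-1.5,-0.2,0],0,1],
  [[-1.5,-0.2,0],0,1],
  [[-1,0,0],0,1],
  [[0,0,0],0,1],
])

```text
t: 11.35
ee_pos: [0.5435, 0.1234, 0.2275]
tool_rot: [[0.034, -0.999, -0.032], [-0.999, -0.034, 0.009], [-0.01, 0.032, -0.999]]
ft_force: [0.6, -0.1, -4.4]
width: 0.569
```

>>> step_arm([
  [[0,0,0],3,1],
  [[0,0,0],3,1],
  [[0,0,0],3,1],
  [[0,0,0],3,1],
  [[0,0,0],0,1],
  [[0,0,0],0,1],
])

```text
t: 11.95
ee_pos: [0.5437, 0.119, 0.2269]
tool_rot: [[-0.185, -0.982, -0.033], [-0.983, 0.185, 0.007], [-0.001, 0.034, -0.999]]
ft_force: [0.7, 0.3, -4.9]
width: 0.571
```

>>> step_arm([
  [[0,0,0],2.5,1],
  [[0,0,0],2.5,1],
  [[0,0,0],1.5,1],
  [[0,0,0],0,1],
  [[0,0,1.5],0,1],
  [[0,0,1.5],0,1],
  [[0,0,1.5],0,1],
  [[0,0,1.5],0,1],
  [[0,0,1.5],0,1],
  [[0,0,1],0,1],
  [[0,0,0],0,1],
  [[0,0,0],0,1],
])

```text
t: 13.15
ee_pos: [0.542, 0.1176, 0.1399]
tool_rot: [[-0.286, -0.958, -0.031], [-0.958, 0.286, 0.007], [0.002, 0.032, -0.999]]
ft_force: [0.3, 0.3, -4.6]
width: 0.576
```

>>> step_arm([
  [[-0.7,0.2,0],1,1],
  [[-0.7,0.2,0],0,1],
  [[0,0,0],0,1],
  [[0,0,1],0,1],
  [[0,0,1],0,1],
  [[0,0,1],0,1],
  [[0,0,1],0,1],
  [[0,0,0.8],0,1],
  [[0,0,0],0,1],
  [[0,0,0],0,1],
])

```text
t: 14.15
ee_pos: [0.5412, 0.1341, 0.0887]
tool_rot: [[-0.303, -0.952, -0.03], [-0.953, 0.303, 0.007], [0.002, 0.031, -1.0]]
ft_force: [-0.8, -0.3, -4.3]
width: 0.573
```

Run:
```python
from h import *
from bench import ctrl,grab_frame
o=ctrl.get_obs(); c=calibration("wrist"); w=grab_frame("wrist")[:,:,::-1]; s=grab_frame("side")[:,:,::-1]
R=o["tool_rot"]; print(o["t"],o["ee_pos"],R,"yaw",np.degrees(np.arctan2(-R[1,1],-R[0,1])))
print("window approx",o["ee_pos"]-R[:,1]*.016+R[:,2]*.007)
cv2.imwrite("pics/f1.png",np.hstack([cv2.resize(s[190:310,170:300],(433,400),interpolation=2),cv2.resize(w[0:400,90:450],(360,400))]))
cv2.imwrite("pics/s_f1.png",s)
```

```text
14.15 [0.5412 0.1341 0.0887] [[-0.3032 -0.9525 -0.0298]
 [-0.9529  0.3031  0.0074]
 [ 0.002   0.0307 -0.9995]] yaw -17.652682387752847
window approx [0.5562 0.1293 0.0812]
```

View pics/f1.png

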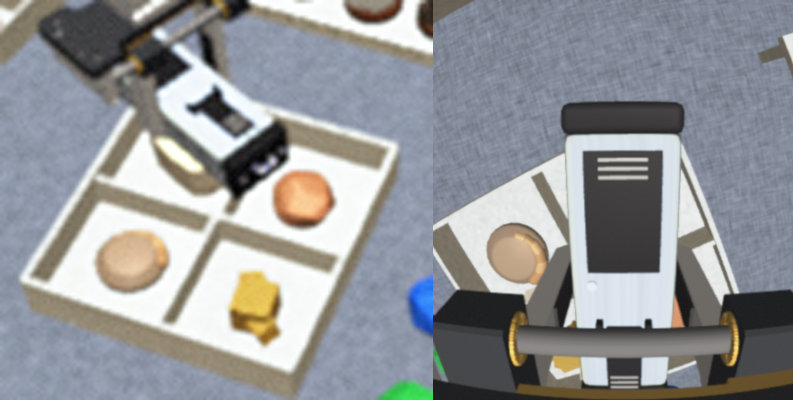

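The side view shows the lamp over the slab, with glow on the slab below it. The other three stones are still in their cells. Making the last descent.

>>> step_arm([
  [[0.2,0,0],0,1],
  [[0,0,0.7],0,1],
  [[0,0,0.5],0,1],
  [[0,0,0.3],0,1],
  [[0,0,0],0,1],
  [[0,0,0],0,1],
  [[0,0,0],0,1],
])

```text
t: 14.95
ee_pos: [0.5408, 0.1322, 0.0735]
tool_rot: [[-0.303, -0.952, -0.028], [-0.953, 0.303, 0.008], [0.001, 0.029, -1.0]]
ft_force: [0.0, -0.2, -3.6]
width: 0.574
```

Run:
```python
from h import *
from bench import ctrl,grab_frame
o=ctrl.get_obs(); c=calibration("wrist"); w=grab_frame("wrist")[:,:,::-1]; s=grab_frame("side")[:,:,::-1]; cv2.imwrite("pics/w4.png",w)
R=o["tool_rot"]; p=o["ee_pos"]; print(o["t"],p,R[:,2],"yaw",np.degrees(np.arctan2(-R[1,1],-R[0,1])),o["qd"])
print("window approx",p-R[:,1]*.016+R[:,2]*.007)
# lamp frame: either rigid to level grasp (tool tilt at grasp) ; predict top corners
Rg=np.array([[.041,-.999,-.010],[-.999,-.041,.005],[-.005,.010,-1.]]); pg=np.array([.5544,-.334,.0121])
Lp=np.array([.5541,-.3336,0]); a=np.radians(2.8); RL=np.array([[np.cos(a),-np.sin(a),0],[np.sin(a),np.cos(a),0],[0,0,1]])
Rl=R@Rg.T@RL; pl=p+R@Rg.T@(Lp-pg); print("lamp",pl,"x axis",Rl[:,0],"tiltz",Rl[:,2]); print("window",pl+Rl@[.016,0,.004])
for q in [(.09,.028,.046),(.09,-.028,.046),(.076,.027,.046),(.076,-.027,.046),(.016,0,.046)]: print(q,proj(c,pl+Rl@q,True))
b=w.astype(int); g=b.max(2); print("col",g[90:150,(310)], "row@200",g[200,210:345])
cv2.imwrite("pics/f2.png",np.hstack([cv2.resize(s[180:320,160:310],(428,400),interpolation=2),cv2.resize(w[80:280,180:380],(372,400))]))
```

```text
14.95 [0.5408 0.1322 0.0735] [-0.0278  0.0077 -0.9996] yaw -17.66019918943597 [-0.0003  0.0013 -0.0013 -0.001   0.0011  0.0005  0.0001]
window approx [0.5558 0.1274 0.0661]
lamp [0.5404 0.1327 0.0614] x axis [ 0.9549 -0.2958 -0.0191] tiltz [0.0198 0.0001 0.9999]
window [0.5557 0.1279 0.0651]
(0.09, 0.028, 0.046) [215.4913 101.789 ]
(0.09, -0.028, 0.046) [342.126  100.6731]
(0.076, 0.027, 0.046) [218.4686 132.7129]
(0.076, -0.027, 0.046) [339.6317 131.7464]
(0.016, 0, 0.046) [280.0012 257.1489]
col [157 156 155 151 151 152 153 153 153 150 135  93  52  44  47  51  55  60
  62  67  68  67  67  65  66  66  64  63  64  62  62  61  61  60  61  60
  57  55  51  48  46  42  44 104 187 223 230 232 233 234 235 236 237 237
 237 237 237 238 237 230] row@200 [235 235 235 235 235 233 234 234 235 235 235 235 232 215 193 214 226 230
 231 232 233 234 235 235 236 236 236 236 236 235 221 143  73  63  62  62
  63  64  64  63  62  63  64  63  65  64  63  63  65  64  63  64  64  64
  64  63  64  64  64  65  65  63  65  63  64  64  65  64  66  64  64  66
  64  64  65  63  65  66  65  65  66  65  66  65  66  64  65  65  66  65
  64  65  65  65  66  64  65  67  65  65  64  64  66  64  66  66  66  70
 109 182 228 234 235 235 236 235 235 234 234 235 234 234 231 227 220 195
 192 223 235 237 237 237 236 234 233]
```

View pics/f2.png

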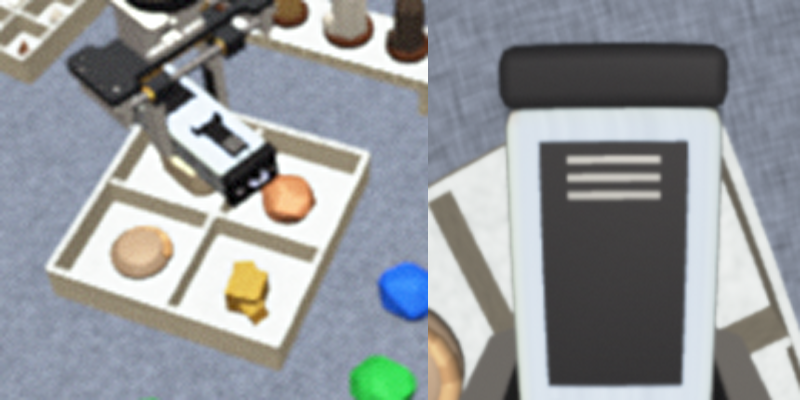

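The lamp's front cap edges appear at rows 101 and 133, against 101 and 132 predicted, so the grip has not slipped. The window is about 25 mm over the slab and within 1 mm of its centre, with 1.1° of tilt. The paddle is down and the stones are in place.

```bash
python3 -c "
from bench import job; print(job.sign_off())"
```

```text
the job is handed in; nothing more can be done
None
```

I switched the lamp on and carried it over the crystals. It now hovers above the long slab, held still in the gripper, and the job is handed in at about 15 s of robot time.

- **Switch:** I pressed the paddle to about 51.5 mm, where the force on the gripper rose to 7 N or more. I then let go, and pictures before and after show the paddle staying down. Its angle is not in the robot state, so I judged it from height, force and pictures. The wrist force read only about 1 N through most of the stroke, less than the roughly 6 N spring would suggest, so the pictures are the real evidence. The last picture still shows it down.
- **Carry:** the underside of the lamp passed about 21–23 cm above the table, against 14.8 cm for the tallest crystal. No unexpected forces showed.
- **Final position:** the window is at (0.556, 0.128, 0.065). That is about 25 mm above the slab top and within about 1 mm of its measured centre.
- **Alignment:** the tool points at -17.7°, matching the slab. The lamp is about 1.1° off level, because the arm picked up a slight tilt on the way and I left it.
- **Other checks:** the lamp's edges in the wrist picture match the predicted position within about 1 pixel, so it has not slipped. The other three stones still lie in their cells in the last side view. The slab is mostly hidden under the lamp there, but nothing came near it.

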